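# Put the lathe chuck away in the steel cabinet

### The arm

A 6-joint arm with a two-finger parallel gripper is mounted at the origin on the work surface. World frame = base frame: x ahead of the robot, y to its left, z up, the work surface at z = 0. Lengths are in mm, angles in rad, forces in N, time in s.
With the tool pointing down it reaches from about 300 to 775 mm from the base axis. Payload 14.6 kg.
Tool frame: the origin (TCP) lies midway between the tips of the shut fingers; the grasp point (between the pads) lies 19 mm behind it; z points along the fingers, y is the line along which they close (so a half turn about z gives the same grasp; the last joint's range is limited). The gripper opens to 94 mm and grips with 3 to 60 N. Pads are 16 mm wide; open, the fingers measure 119 mm over their backs; the gripper's body (75 mm by 177 mm) begins 78 mm behind the grasp point.
Start: joints at [1.262, 0.3, 1.521, -0, 1.321, -0.067], TCP at [131.696, 533.99, 183.846] pointing down, gripper open.
Joint ranges: [-3.03, 3.03], [-0.79, 2.21], [0.23, 2.52], [-1.04, 4.18], [0, 3.07], [-2.55, 2.55]. Speed limits (rad/s): [2.22, 2.22, 2.57, 3.14, 3.14, 3.14].

### API

Orientations are given as [roll, pitch, yaw] about the fixed x, y, z axes, in that order (R = Rz(yaw) Ry(pitch) Rx(roll)).
In Python, from cell import manip, camera gives the robot as it stands.
- The arm moves only by the tool move_arm, never from a script. Its arguments are lists of equal length, an entry for each row: "dp": the shift along the world's x, y, z in mm, a list of three; "rotation": the turn, a rotation vector about the world's x, y, z in rad, a list of three; "hand": the opening, from 0 (shut) to 1 (fully open). A call has 1 to 10 rows; each row shifts and turns the commanded pose from where the row before left it; what a row does not reach is not made up. A row lasts 1/8 s, in which the tool goes at most 62.5 mm and 10.7 degrees, less where a joint would pass 70% of its speed; a pose out of reach is approached as far as the arm can. A call with a gripper value outside its range is refused whole. The fingers move at their own pace and stop on an object; "newtons" is the grip in N (left out, the last holds). Time passes only in rows, so rows that do not move let the fingers close. It gives the time, the measured TCP pose, the force, the opening and the grip force at its end, in the units of the state.
- manip.read_state(): the state, without advancing time (a new reading comes with each control period).
- camera(name): name is "scene" or "top"; returns a dict with "image" (480x640x3 uint8, red, green, blue), "fx", "fy", "cx", "cy" (pixels), "R" (3x3) and "t" (3): a world point X has camera coordinates R X + t. Camera axes: x right, y down, z forward; pixel columns grow to the right and rows downward; lengths in mm; the calibration is good to about 2 mm. A picture is of the moment at which its call begins. There is no depth.
- manip.sign_off(): hands the job in; it is judged then, once.
The state is a dict: "clock": time; "joints": joint angles; "qd": joint speeds; "effort": joint torques, N m; "eef_pos": TCP position; "eef_rot": TCP orientation; "wrist_force": force on the tool from outside, world axes, zero at the start; "moment": the same for the moment, N m; "finger_gap": finger opening in mm; "finger_force": force on a finger pad.
Only numpy, scipy, OpenCV 4.12 (cv2) and the standard library are available. Lean on these libraries where they do the work, as an engineer would, in place of code of your own. Each camera call takes 0.05 s, during which the arm holds its last target. There are 200 camera calls.

### The job

Pull the little steel cabinet's door open by its handle and swing it wide, square to the cabinet or beyond. Then put the four-jaw lathe chuck away: set it down (do not drop it) on the cabinet floor, upright with its jaws up and fully inside so that the door could be shut over it. Leave the door wide open for the next things, and leave the can and jar in the cabinet and the other things on the bench where they stand.

Things in the scene. Friction and masses are not known exactly. Their poses are not given: they have to be found in the camera images.
- cabinet: Grey steel cabinet fixed on the bench, 280 wide (y), 200 deep (x), 320 mm high. Origin: centre of its underside, z up; the front, covered by the door, is the plane x = -100 mm and faces its -x. Inside: floor 20 mm above the bench, roof underside at 306, side walls at y = +-134, back at x = 94. The chuck goes on the free middle of the floor, about (-38, 0) mm, gripper tilted under the roof.
- cab_door (a joint): Door angle (rad): 0 shut, 1.57 square to the cabinet, stop at 1.95; starts at 0 to 0.06. Swings outwards, anticlockwise from above, about the upright hinge at the cabinet's y = -140 mm edge. Friction hinge (0.15 N m): the door stays where it is left; no catch. Door 280 wide, 312 high, 16 mm thick, over the whole front.
- cab_door_hinge (a point): Point on the door's upright hinge axis, 160 mm above the bench; in the cabinet frame (-102, -140, 160) mm. Its axes turn with the door: y runs along the door to its free edge, -x points out of the outer face, z up.
- cab_handle: Upright round steel bar handle, 12 mm thick, 132 mm long, on two stand-offs 104 mm apart that hold its centre line 40 mm off the door's outer face. Origin: middle of the bar, 190 mm above the bench, in the hinge point's frame (-56, 245, 30) mm; z along the bar, -x away from the door.
- chuck: Four-jaw lathe chuck, steel, 0.65 to 0.9 kg, standing loose on the bench, jaws up. Origin: centre of its underside, z up along its axis. Foot 72 mm across to 12 mm high, body 84 across to 55, jaw base 66 across to 61, then the closed long jaws, the part to grip: a cylinder 48 mm across from 61 to 102 mm high.
- bowl_blank: Bystander: round wooden bowl blank on the bench, 110 across, 40 mm high. Origin under its centre.
- wax_tin: Bystander: flat metal tin on the bench, 72 across, 45 mm high. Origin under its centre.
- oil_can: Bystander: dark metal can 60 across, 120 mm high, standing in the cabinet's back corner on the hinge side, about (55, -85) mm in the cabinet frame. Origin under its centre.
- glass_jar: Bystander: glass jar with steel lid, 64 across, 85 mm high, standing in the cabinet's other back corner, about (55, 85) mm in the cabinet frame. Origin under its centre.

How it is judged (in metres and radians):
On the way, in this order (a step that is already met when the one before it is completed fails the run):
1. the door is drawn off its frame (10 degrees) with the fingers on its handle (value of joint cab_door above 0.175 rad and contact force between the fingers and cab_handle above 0.2 N), for 0.05 s.
2. the door stands about square to the cabinet or further open (85 degrees or more) (value of joint cab_door above 1.48 rad), for 0.2 s.
At the end, for the whole second after the job is handed in: The door stands open 1.45 rad (83 degrees) or more; the chuck stands at rest, upright within 0.08 rad, on the cabinet floor (its underside within 5 mm of it), wholly behind the plane of the open front (centre at least 42 mm behind it); the other things are within 30 mm of where they stood (value of joint cab_door above 1.45 rad and x of chuck in the frame of cabinet between -0.058 and 0.06 m and y of chuck in the frame of cabinet between -0.1 and 0.1 m and z of chuck in the frame of cabinet between 0.015 and 0.025 m and angle between chuck's own z axis and vertical below 0.08 rad and linear speed of chuck below 0.02 m/s); the robot touches nothing.
It fails at once if the chuck is let go in the air (underside over 40 mm above the bench, that is over 20 mm above the cabinet floor, with no finger on it) (height (world z) of chuck above 0.04 m and contact force between the fingers and chuck below 0.05 N).
It fails at once if the oil can or the glass jar is shifted more than 30 mm or knocked over (distance of any of oil_can, glass_jar from where it was at the start of the episode above 0.03 m or angle between any of oil_can, glass_jar's own z axis and vertical above 0.4 rad).
It fails at once if the bowl blank or the wax tin is shifted more than 30 mm (distance of any of bowl_blank, wax_tin from where it was at the start of the episode above 0.03 m).
It also fails if it takes over 67 s, if anything falls off the work surface, if the arm or the gripper's body presses on something with over 40 N, if the wrist force passes 120 N, or if a joint passes its speed limit or range.

## Working session

There is one attempt and no reset: what is moved stays moved. The work goes in short steps, Python scripts to look and compute and a tool call to move; the robot and the scene stay as the last step left them, time stands still between calls to the robot, and variables do not carry over. Pictures are saved under pics/ and viewed, at most 10 in all, crops included, and the job is handed in when it is done.

Besides the shell and the picture viewer there is one more tool, called as name(argument=value, ...) on one line, values as JSON. move_arm: Moves the arm, as the interface text tells. Its arguments: {"type":"object","properties":{"dp":{"type":"array","items":{"type":"array","items":{"type":"number"}}},"rotation":{"type":"array","items":{"type":"array","items":{"type":"number"}}},"hand":{"type":"array","items":{"type":"number"}},"newtons":{"type":"number"}},"required":["dp","rotation","hand"]}

```bash
ls; mkdir -p pics
python3 - <<'E'
from cell import manip, camera
import cv2
s=manip.read_state(); print(s)
for n in("scene","top"):
    c=camera(n); cv2.imwrite(f"pics/{n}0.png",c["image"][:,:,::-1]); print(n,c["fx"],c["fy"],c["cx"],c["cy"],c["R"],c["t"])
E
```

```text
pics
{'clock': 0.0, 'joints': array([ 1.26241470e+00,  3.00478617e-01,  1.52157311e+00, -3.63842443e-06,
        1.32072345e+00, -6.66310759e-02]), 'qd': array([-8.26205627e-04,  1.44995204e-04,  5.52028416e-05,  3.49067405e-04,
        3.47107707e-04, -1.09837229e-03]), 'effort': array([ 2.04812983e-03, -5.31811059e+01, -3.52730048e+01,  7.09532993e-02,
        2.44644616e-02, -1.25809993e-04]), 'eef_pos': array([131.60312482, 533.72248642, 183.28560334]), 'eef_rot': array([-3.14041252e+00, -7.52178685e-05,  2.89984296e+00]), 'wrist_force': array([-0.62174703,  0.098432  ,  0.41906339]), 'moment': array([ 0.00669427, -0.06680147, -0.00276307]), 'finger_force': 0.0, 'finger_gap': 93.53471176646929}
scene 450.8895043798829 450.8895043798829 324.68242177898605 246.76978818282828 [[ 0.20045435 -0.97969431  0.00413618]
 [-0.93682721 -0.19291524 -0.29178501]
 [ 0.28665805  0.05461469 -0.95647499]] [-147.65945914  573.92110739  936.60732836]
top 505.9884649568827 505.9884649568827 320.510538608487 241.21608511519202 [[ 0.00481535 -0.99997391  0.00538452]
 [-0.98973349 -0.00553506 -0.142818  ]
 [ 0.14284408 -0.00464152 -0.98973432]] [ -34.03325859  576.94691358 1101.22899408]
```

View pics/scene0.png

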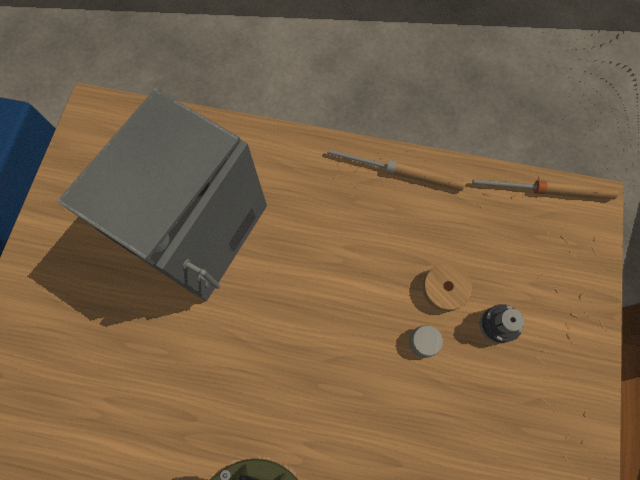

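View pics/top0.png

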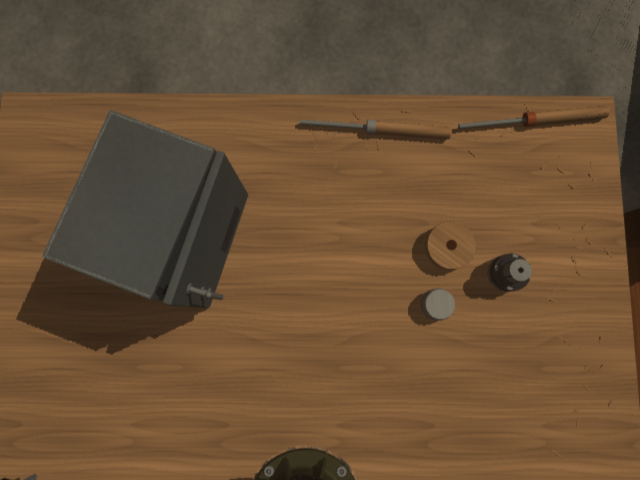

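The top view shows the cabinet at left with roof corners (113,113), (216,152), (152,297) and (47,258). The handle is near (190–222, 289–297) and the chuck top near (520,270). The scene view has the roof corners at (155,91), (240,140), (150,260) and (62,202), and the chuck top at (512,320). I'll measure from both views.

```bash
cat > h.py <<'E'
import numpy as np, cv2
from scipy.optimize import least_squares
from cell import manip, camera
def proj(c,X):
    p=np.atleast_2d(X)@np.array(c["R"]).T+c["t"]; return np.c_[c["fx"]*p[:,0]/p[:,2]+c["cx"],c["fy"]*p[:,1]/p[:,2]+c["cy"]]
def ray(c,uv,z):
    d=np.array(c["R"]).T@np.array([(uv[0]-c["cx"])/c["fx"],(uv[1]-c["cy"])/c["fy"],1]); o=-np.array(c["R"]).T@c["t"]
    return o+d*(z-o[2])/d[2]
def cab2w(p,P): # p=x,y,yaw
    P=np.atleast_2d(P); c,s=np.cos(p[2]),np.sin(p[2]); return np.c_[p[0]+c*P[:,0]-s*P[:,1],p[1]+s*P[:,0]+c*P[:,1],P[:,2]]
E
python3 - <<'E'
from h import *
t,s=camera("top"),camera("scene")
K=[[100,-140,320],[-100,-140,320],[-100,140,320],[100,140,320]]
U=dict(t=[(113,113),(216,152),(152,297),(47,258)],s=[(155,91),(240,140),(150,260),(62,202)])
f=lambda p:np.r_[(proj(t,cab2w(p,K))-U['t']).ravel(),(proj(s,cab2w(p,K))-U['s']).ravel()]
r=least_squares(f,[400,350,1.2],x_scale=[100,100,1]); p=r.x; print("cab",p,r.fun.round(1))
print("hinge,handle(shut)",cab2w(p,[[-102,-140,160],[-158,105,190]]).round(1))
for n,uv in(("jawtop",[(520,270),(512,320)]),):
    print(n,ray(t,uv[0],102),ray(s,uv[1],102))
for n,a,b,z in(("bowl",(452,245),(447,286),40),("tin",(439,304),(427,340),45)): print(n,ray(t,a,z),ray(s,b,z))
a=cv2.resize(t["image"][230:330,130:260],None,fx=3,fy=3,interpolation=2)
b=cv2.resize(s["image"][230:330,130:260],None,fx=3,fy=3,interpolation=2)
c=np.hstack([cv2.resize(x["image"][y:y+100,xx:xx+100],None,fx=3,fy=3,interpolation=2) for x,y,xx in((t,220,470),(s,270,460))])
o=np.zeros((600,780,3),np.uint8);o[:300,:390]=a;o[:300,390:]=b;o[300:,:600]=c
cv2.imwrite("pics/crop1.png",o[:,:,::-1])
E
```

```text
cab [601.47265134 292.80141691   1.21724313] [-0.4 -2.3  1.7 -2.8  2.4  3.4 -1.8  0.5  1.7 -1.8  2.  -2.1 -2.1  1.3
 -3.3  1.7]
hinge,handle(shut) [[697.5 148.6 160. ]
 [448.3 180.9 190. ]]
jawtop [ 508.96458604 -454.90680328  102.        ] [ 507.81683705 -453.4120336   102.        ]
bowl [ 570.34824227 -328.53243579   40.        ] [ 569.73027157 -323.07212064   40.        ]
tin [ 437.59901895 -294.09875686   45.        ] [ 437.63143848 -293.30809701   45.        ]
```

View pics/crop1.png

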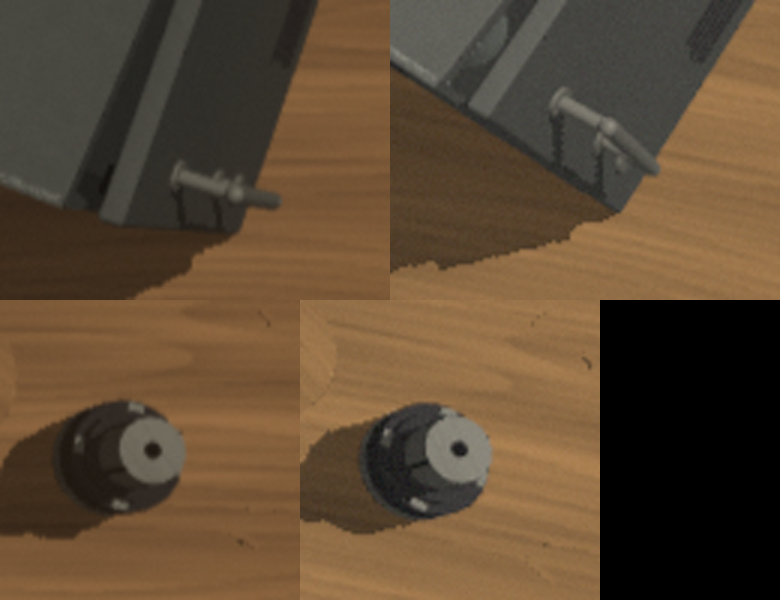

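The crops show the bar handle: one end at crop (178,175) in the top view and (560,100) in the scene view, the other near (280,200) and (655,170). The chuck's jaw disc is clear. I'll refine the door line and compare predicted handle positions.

Run:
```python
from h import *
t,s=camera("top"),camera("scene")
p=[601.5,292.8,1.217]
def hand(p,a,z,x=-56,y=245):
    c,q=np.cos(a),np.sin(a); return cab2w(p,[[-102+c*x-q*y,-140+q*x+c*y,z]])
for a in(0,.06):
  for z in(256,242,138,124): print(a,z,hand(p,a,z).round(0),"top",((proj(t,hand(p,a,z))-[130,230])*3).round(0),"scene",((proj(s,hand(p,a,z))-[130,230])*3+[390,0]).round(0), "base",((proj(t,hand(p,a,z,-16))-[130,230])*3).round(0))
for c,n in((t,'t'),(s,'s')):
    g=cv2.cvtColor(c["image"],cv2.COLOR_RGB2GRAY)[60:330,20:290]
    g=cv2.GaussianBlur(g,(0,0),1)
    L=cv2.createLineSegmentDetector().detect(g)[0][:,0]+[20,60,20,60]
    for l in L:
        d=np.hypot(*(l[2:]-l[:2]))
        if d>60: print(n,l.round(1),round(d))
```

```text
0 256 [[448. 181. 256.]] top [[219. 193.]] scene [[593. 123.]] base [[158. 170.]]
0 242 [[448. 181. 242.]] top [[224. 194.]] scene [[599. 128.]] base [[164. 171.]]
0 138 [[448. 181. 138.]] top [[258. 200.]] scene [[638. 163.]] base [[204. 179.]]
0 124 [[448. 181. 124.]] top [[262. 201.]] scene [[642. 168.]] base [[208. 180.]]
0.06 256 [[447. 166. 256.]] top [[244. 196.]] scene [[616. 130.]] base [[181. 176.]]
0.06 242 [[447. 166. 242.]] top [[249. 197.]] scene [[621. 135.]] base [[187. 177.]]
0.06 138 [[447. 166. 138.]] top [[280. 202.]] scene [[658. 170.]] base [[224. 185.]]
0.06 124 [[447. 166. 124.]] top [[284. 203.]] scene [[662. 174.]] base [[229. 186.]]
t [247.7 193.8 214.3 291.8] 104
t [215.9 152.8 162.5 300.9] 157
t [ 45.3 257.8 148.6 298.1] 111
t [151.2 297.1 213.1 151.2] 159
t [171.1 302.  222.6 157.1] 154
s [ 55.6 127.6  20.5 208.8] 88
s [ 76.4 213.9 143.5 257.6] 80
s [238.8 142.7 156.4 262.8] 146
s [ 27.1 275.6  77.5 216.1] 78
s [247.6 144.5 266.4 204.9] 63
s [266.3 204.5 217.7 282.4] 92
s [ 90.6 320.1  27.5 276. ] 77
s [146.4 257.5 237.5 139.8] 149
s [163.7 266.4 245.  146. ] 145
```

move_arm(dp=[[15,-48,25],[15,-48,25],[15,-48,25],[15,-48,25],[15,-48,25],[46,-32,8],[46,-32,8],[46,-32,8],[46,-32,0],[46,-32,0]], rotation=[[0,0,-0.165],[0,0,-0.165],[0,0,-0.165],[0,0,-0.165],[0,0,-0.165],[0,0,-0.165],[0,0,-0.165],[0,0,-0.165],[0,0,-0.165],[0,0,-0.14]], hand=[1,1,1,1,1,1,1,1,1,1])

```text
clock: 1.55
eef_pos: [438.1, 132.5, 333.0]
eef_rot: [3.141, -0.0, 1.269]
wrist_force: [-0.4, 0.9, 0.7]
finger_gap: 93.8
finger_force: 0.0
```

move_arm(dp=[[0,0,0],[0,0,0],[0,0,0]], rotation=[[0.168,-0.052,0],[0.168,-0.052,0],[0,0,0]], hand=[1,1,1])

```text
clock: 1.92
eef_pos: [436.5, 132.4, 332.6]
eef_rot: [3.14, -0.353, 1.271]
wrist_force: [0.1, -0.0, 0.4]
finger_gap: 93.8
finger_force: 0.0
```

Run:
```python
from h import *
from scipy.spatial.transform import Rotation as Ro
s=manip.read_state(); print(s["clock"],s["joints"].round(2),s["eef_pos"].round(1)); print(Ro.from_euler("xyz",s["eef_rot"]).as_matrix().round(3))
```

```text
1.925 [-0.   -0.1   1.66  0.34  1.48  0.28] [436.5 132.4 332.6]
[[ 0.277  0.955  0.103]
 [ 0.897 -0.295  0.33 ]
 [ 0.346  0.001 -0.938]]
```

move_arm(dp=[[4,10.5,-28],[4,10.5,-28],[4,10.5,-28],[4,10.5,-28],[0,0,0],[0,0,0],[0,0,0],[0,0,0]], rotation=[[0,0,0],[0,0,0],[0,0,0],[0,0,0],[0,0,0],[0,0,0],[0,0,0],[0,0,0]], hand=[1,1,1,1,0,0,0,0], newtons=15)

```text
clock: 2.92
eef_pos: [452.9, 175.8, 221.6]
eef_rot: [3.139, -0.352, 1.275]
wrist_force: [0.4, -1.4, -0.0]
finger_gap: 57.4
finger_force: 0.0
```

Run:
```python
from h import *
t,s=camera("top"),camera("scene")
print(manip.read_state()["finger_gap"])
cv2.imwrite("pics/g.png",np.hstack([cv2.resize(x["image"][130:330,120:320],(400,400),interpolation=2) for x in (t,s)])[:,:,::-1])
```

```text
49.3264734607627
```

View pics/g.png

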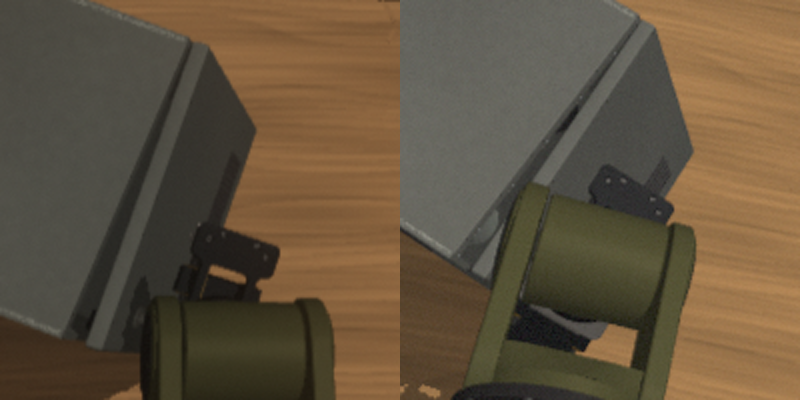

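The gripper is over the handle in front of the door, but the wrist covers the bar, with the fingers still closing. I'll keep closing.

move_arm(dp=[[0,0,0],[0,0,0],[0,0,0],[0,0,0],[0,0,0],[0,0,0],[0,0,0]], rotation=[[0,0,0],[0,0,0],[0,0,0],[0,0,0],[0,0,0],[0,0,0],[0,0,0]], hand=[0,0,0,0,0,0,0], newtons=15)

```text
clock: 3.9
eef_pos: [451.2, 176.4, 220.7]
eef_rot: [-3.139, -0.351, 1.275]
wrist_force: [-12.5, 1.1, 5.6]
finger_gap: 11.2
finger_force: 15.0
```

move_arm(dp=[[-1.4,-17.3,0],[-0.1,-17.3,0],[1.1,-17.3,0],[2.3,-17.2,0],[3.5,-17,0],[4.6,-16.7,0],[5.8,-16.3,0],[6.9,-15.9,0],[8,-15.4,0],[9.1,-14.8,0]], rotation=[[0,0,0.07],[0,0,0.07],[0,0,0.07],[0,0,0.07],[0,0,0.07],[0,0,0.07],[0,0,0.07],[0,0,0.07],[0,0,0.07],[0,0,0.07]], hand=[0,0,0,0,0,0,0,0,0,0])

```text
clock: 5.15
eef_pos: [494.5, 11.5, 220.8]
eef_rot: [3.135, -0.352, 1.978]
wrist_force: [18.5, 15.0, -7.0]
finger_gap: 10.9
finger_force: 15.0
```

Run:
```python
from h import *
s=manip.read_state(); print(s["joints"].round(2),s["eef_pos"].round(1),s["finger_gap"],s["moment"])
```

```text
[-0.22  0.26  1.53  0.29  1.56 -0.66] [494.5  11.5 220.8] 10.868354342891998 [ 1.93672524 -3.65232664 -1.65494863]
```

move_arm(dp=[[12.5,-12,0],[11,-13.3,0],[11.9,-12.5,0],[12.7,-11.6,0],[13.5,-10.7,0],[14.2,-9.7,0],[14.9,-8.7,0],[15.4,-7.6,0],[15.9,-6.5,0],[16.4,-5.4,0]], rotation=[[0,0,0.07],[0,0,0.07],[0,0,0.07],[0,0,0.07],[0,0,0.07],[0,0,0.07],[0,0,0.07],[0,0,0.07],[0,0,0.07],[0,0,0.07]], hand=[0,0,0,0,0,0,0,0,0,0])

```text
clock: 6.4
eef_pos: [631.5, -86.8, 220.7]
eef_rot: [3.139, -0.352, 2.678]
wrist_force: [1.1, 4.5, 1.7]
finger_gap: 10.9
finger_force: 15.0
```

Run:
```python
from h import *
s=manip.read_state(); print(s["joints"].round(2),s["eef_pos"].round(1),s["finger_gap"],s["moment"])
```

```text
[-0.23  0.74  0.83  0.09  1.91 -1.32] [631.5 -86.8 220.7] 10.948366646864793 [ 0.92759295 -0.03398601 -0.41603483]
```

move_arm(dp=[[16.6,-4.2,0],[16.9,-3,0],[17.1,-1.9,0],[17.2,-0.7,0],[0,0,0],[0,0,0]], rotation=[[0,0,0.07],[0,0,0.07],[0,0,0.07],[0,0,0.07],[0,0,0],[0,0,0]], hand=[0,0,0,0,0,0])

```text
clock: 7.15
eef_pos: [698.8, -96.6, 220.0]
eef_rot: [3.139, -0.353, 2.956]
wrist_force: [0.0, 4.1, -3.6]
finger_gap: 11.2
finger_force: 15.0
```

Run:
```python
from h import *
s=manip.read_state(); print(s["joints"].round(2),s["eef_pos"].round(1),s["finger_gap"],s["moment"])
t=camera("top"); cv2.imwrite("pics/door1.png",t["image"][:,:,::-1])
```

```text
[-0.19  1.01  0.37  0.    2.12 -1.57] [698.8 -96.6 220. ] 11.246682364374834 [ 0.553763   -0.49950848 -0.27356658]
```

View pics/door1.png

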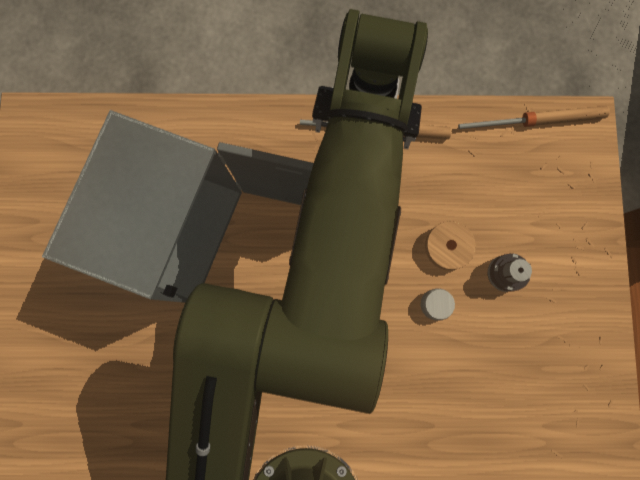

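The top view shows the door at about 1.73 rad, well past square, with the bystanders unmoved. Next I'll release the handle, lift, and straighten the tool.

move_arm(dp=[[0,0,0],[0,0,0],[0,0,0],[0,0,0],[0,0,0],[0,0,20],[0,0,30],[0,0,30],[-20,-10,40],[-30,-20,40]], rotation=[[0,0,0],[0,0,0],[0,0,0],[0,0,0],[0,0,0],[0,0,0],[0,0,0],[0,0,0],[-0.033,-0.172,0],[-0.033,-0.172,0]], hand=[1,1,1,1,1,1,1,1,1,1])

```text
clock: 8.45
eef_pos: [651.9, -118.1, 354.5]
eef_rot: [3.139, -0.088, 2.956]
wrist_force: [1.3, -0.2, 1.4]
finger_gap: 94.2
finger_force: 0.0
```

move_arm(dp=[[-22,-33,0],[-22,-33,0],[-22,-33,0],[-22,-33,0],[-22,-33,0],[-22,-33,0],[-22,-33,0],[-22,-33,0],[-22,-33,0],[-22,-33,0]], rotation=[[0,0,-0.17],[0,0,-0.17],[0,0,-0.17],[0,0,-0.17],[0,0,-0.17],[0,0,-0.17],[0,0,-0.17],[0,0,-0.17],[0,0,-0.17],[0,0,-0.17]], hand=[1,1,1,1,1,1,1,1,1,1])

```text
clock: 9.7
eef_pos: [431.0, -449.1, 355.7]
eef_rot: [3.136, -0.091, 1.249]
wrist_force: [0.5, 0.2, -0.7]
finger_gap: 93.6
finger_force: 0.0
```

move_arm(dp=[[0,0,-10],[0,0,-10],[0,0,-10],[0,0,-10],[0,0,-10],[0,0,-10],[0,0,-10],[0,0,-10],[0,0,0]], rotation=[[0,0,-0.157],[0,0,-0.157],[0,0,-0.157],[0,0,-0.157],[0,0,-0.157],[0,0,-0.157],[0,0,-0.157],[0,0,-0.157],[0,0,0]], hand=[1,1,1,1,1,1,1,1,1])

```text
clock: 10.82
eef_pos: [431.9, -447.9, 274.9]
eef_rot: [3.137, -0.094, 0.0]
wrist_force: [-0.2, -0.5, -0.2]
finger_gap: 94.2
finger_force: 0.0
```

Run:
```python
from h import *
s=manip.read_state(); print(s["joints"].round(2),s["eef_pos"].round(1),s["eef_rot"].round(3))
t=camera("top"); cv2.imwrite("pics/door2.png",t["image"][:,:,::-1])
```

```text
[-0.9   0.37  1.22  0.07  1.49  0.67] [ 431.9 -447.9  274.9] [ 3.137 -0.094  0.   ]
```

View pics/door2.png

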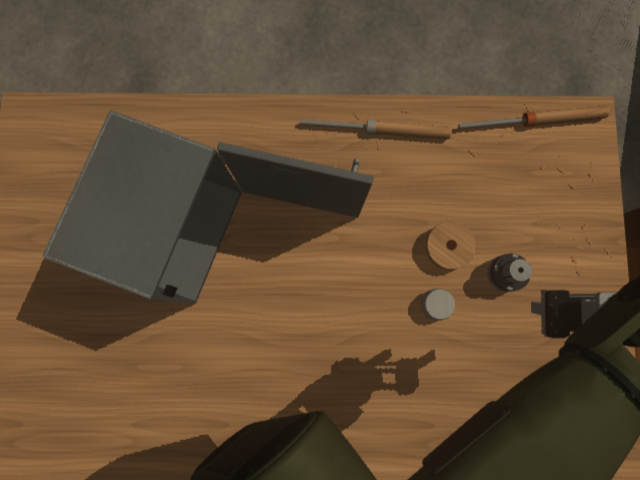

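The door is wide open (edge (218,145) to (373,180)), and the handle, bystanders and chuck are undisturbed. The cabinet's lower front edge is now visible from (240,190) to (196,302).

move_arm(dp=[[-1.4,-1.2,-23.5],[-1.4,-1.2,-23.5],[-1.4,-1.2,-23.5],[-1.4,-1.2,-23.5],[-1.4,-1.2,-23.5],[0,0,0]], rotation=[[0,-0.151,0],[0,-0.151,0],[0,-0.151,0],[0,-0.151,0],[0,-0.151,0],[0,0,0]], hand=[1,1,1,1,1,1])

```text
clock: 11.62
eef_pos: [423.4, -454.1, 154.7]
eef_rot: [-3.141, -0.847, -0.003]
wrist_force: [0.4, 0.2, 0.4]
finger_gap: 94.0
finger_force: 0.0
```

Run:
```python
from h import *
s=manip.read_state(); print(s["joints"].round(2),s["eef_pos"].round(1),s["eef_rot"].round(3))
t=camera("top"); sc=camera("scene")
g=cv2.cvtColor(t["image"],cv2.COLOR_RGB2GRAY)
for c,n in((t,'t'),(sc,'s')):
    g=cv2.GaussianBlur(cv2.cvtColor(c["image"],cv2.COLOR_RGB2GRAY),(0,0),1)[60:330,20:290]
    L=cv2.createLineSegmentDetector().detect(g)[0][:,0]+[20,60,20,60]
    for l in L:
        if np.hypot(*(l[2:]-l[:2]))>50: print(n,l.round(1))
p=[601.5,292.8,1.217]
print(proj(t,cab2w(p,[[-100,-140,0],[-100,140,0],[-100,-140,20],[-100,140,20],[-100,-140,320],[-100,140,320],[100,-140,320],[100,140,320]])).round(1))
for a,b,z in(((240,190),(196,302),0),((214.5,151),(152,297),320)):
    A,B=ray(t,a,z),ray(t,b,z); print(A,B,np.hypot(*(A-B)[:2]),np.arctan2(*(B-A)[1::-1])-np.pi/2)
cv2.imwrite("pics/cab.png",np.hstack([cv2.resize(x["image"][80:330,40:290],(400,400),interpolation=2) for x in(t,sc)])[:,:,::-1])
```

```text
[-1.22  0.34  1.8   1.03  0.96 -0.25] [ 423.4 -454.1  154.7] [-3.141e+00 -8.470e-01 -3.000e-03]
t [195.2 303.4 140.8 328.5]
t [ 19.6 310.2  43.7 256.6]
t [216.2 254.1 195.7 303.2]
t [ 45.3 257.8 148.6 298.1]
t [219.1 149.3 288.3 164.7]
t [177.6 234.7 212.6 153.4]
t [153.1  92.5  93.1  92.7]
s [ 55.6 127.6  19.5 211.4]
s [ 76.4 213.9 144.  258. ]
s [195.3 294.4  90.2 320. ]
s [ 27.1 275.6  77.5 216.1]
s [225.3 252.5 194.9 294.4]
s [ 90.6 320.2  27.5 276. ]
s [170.3 226.4 229.7 150.9]
s [225.4 244.8 175.6 223.1]
[[244.1 192.8]
 [198.9 304.1]
 [242.9 190.7]
 [196.8 304. ]
 [217.8 149.2]
 [154.3 300.4]
 [112.6 110.7]
 [ 45.2 258.5]]
[704.87766173 160.49002867   0.        ] [440.35624517 254.26571876   0.        ] 280.6518481463444 1.2301086728984036
[694.96313489 156.05203341 320.        ] [441.07241505 251.6823536  320.        ] 271.30362283065654 1.2105716551057464
```

View pics/cab.png

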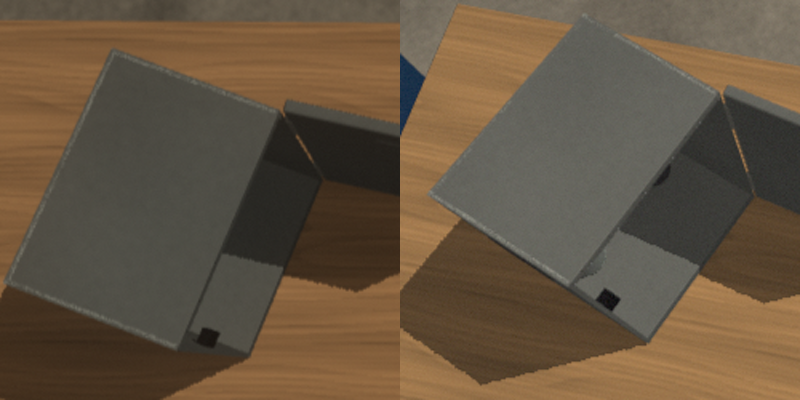

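The crops show an empty, clear floor in the opening. The front bottom corners are about (241,192) and (196,302) in the top view, so the front lies about 5 mm deeper than the first fit. Now I'll grasp the chuck.

move_arm(dp=[[20,0,-16.6],[20,0,-16.6],[20,0,-16.6],[20,0,-16.6],[19.4,0,-16.6],[0,0,0],[0,0,0],[0,0,0],[0,0,0],[0,0,0]], rotation=[[0,0,0],[0,0,0],[0,0,0],[0,0,0],[0,0,0],[0,0,0],[0,0,0],[0,0,0],[0,0,0],[0,0,0]], hand=[1,1,1,1,1,1,0,0,0,0], newtons=40)

```text
clock: 12.98
eef_pos: [524.1, -454.3, 73.9]
eef_rot: [3.139, -0.848, -0.002]
wrist_force: [0.0, -0.1, -0.2]
finger_gap: 57.7
finger_force: 0.0
```

move_arm(dp=[[0,0,0],[0,0,0],[0,0,0]], rotation=[[0,0,0],[0,0,0],[0,0,0]], hand=[0,0,0])

```text
clock: 13.35
eef_pos: [524.3, -454.8, 74.0]
eef_rot: [3.138, -0.848, -0.001]
wrist_force: [-0.6, -4.0, 1.8]
finger_gap: 46.6
finger_force: 40.0
```

move_arm(dp=[[0,0,25],[0,0,45],[0,0,50],[-6,32,0],[-6,32,0],[-6,32,0],[-6,32,0],[-6,32,0],[-6,32,0],[-6,32,0]], rotation=[[0,0,0],[0,0,0],[0,0,0],[0,0,0.072],[0,0,0.072],[0,0,0.072],[0,0,0.072],[0,0,0.072],[0,0,0.072],[0,0,0.072]], hand=[0,0,0,0,0,0,0,0,0,0], newtons=55)

```text
clock: 14.6
eef_pos: [481.7, -228.1, 193.0]
eef_rot: [3.141, -0.847, 0.505]
wrist_force: [0.3, 0.4, -7.2]
finger_gap: 46.3
finger_force: 55.0
```

move_arm(dp=[[4.6,32,-5],[4.6,32,-5],[4.6,32,-5],[4.6,32,-5],[4.6,32,-5],[4.6,32,-5],[4.6,32,-10],[4.6,32,-10],[4.6,32,-10],[4.6,32,-10]], rotation=[[0,0,0.072],[0,0,0.072],[0,0,0.072],[0,0,0.072],[0,0,0.072],[0,0,0.072],[0,0,0.072],[0,0,0.072],[0,0,0.072],[0,0,0.072]], hand=[0,0,0,0,0,0,0,0,0,0])

```text
clock: 15.85
eef_pos: [527.8, 91.6, 123.2]
eef_rot: [3.139, -0.847, 1.227]
wrist_force: [0.8, 0.1, -6.8]
finger_gap: 46.0
finger_force: 55.0
```

Run:
```python
from h import *
s=manip.read_state(); print(s["joints"].round(2),s["eef_pos"].round(1),s["eef_rot"].round(3),s["finger_gap"],s["wrist_force"],s["moment"])
sc,t=camera("scene"),camera("top"); cv2.imwrite("pics/pre.png",np.hstack([cv2.resize(x["image"][80:380,40:340],(400,400),interpolation=2) for x in(t,sc)])[:,:,::-1])
```

```text
[-0.33  0.33  1.9   0.97  1.14 -0.52] [527.8  91.6 123.2] [ 3.139 -0.847  1.227] 45.98347755197924 [ 0.75185106  0.05091422 -6.77740565] [-1.35176202  0.46886853 -0.09661585]
```

View pics/pre.png

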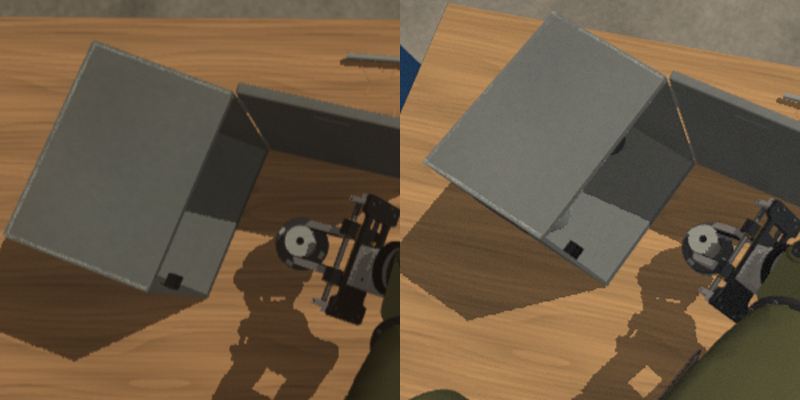

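The chuck is held upright in front of the opening, jaw centre at top-view pixel (264,260) and scene (267,260). A quick position check, then insert.

Run:
```python
from h import *
t,s=camera("top"),camera("scene")
print(ray(t,(264.3,260.5),151),ray(s,(40+303*.75,80+239*.75),151), manip.read_state()["eef_pos"])
```

```text
[521.17508576  83.2526895  151.        ] [521.25962071  79.5602954  151.        ] [527.73068191  90.73655674 123.28672148]
```

move_arm(dp=[[8.6,23.5,-2],[8.6,23.5,-2],[8.6,23.5,-2],[8.6,23.5,-2],[8.6,23.5,-2],[8.6,23.5,-2],[8.6,23.5,-2],[8.6,23.5,-2],[0,0,0]], rotation=[[0,0,0],[0,0,0],[0,0,0],[0,0,0],[0,0,0],[0,0,0],[0,0,0],[0,0,0],[0,0,0]], hand=[0,0,0,0,0,0,0,0,0])

```text
clock: 17.18
eef_pos: [596.8, 278.6, 107.6]
eef_rot: [3.14, -0.848, 1.224]
wrist_force: [-0.1, -0.4, -6.3]
finger_gap: 45.8
finger_force: 55.0
```

move_arm(dp=[[0,0,-4],[0,0,-4],[0,0,-3],[0,0,-1],[0,0,0]], rotation=[[0,0,0],[0,0,0],[0,0,0],[0,0,0],[0,0,0]], hand=[0,0,0,0,0])

```text
clock: 17.8
eef_pos: [597.1, 277.8, 95.5]
eef_rot: [3.14, -0.848, 1.222]
wrist_force: [0.6, -0.6, -5.7]
finger_gap: 46.2
finger_force: 55.0
```

Run:
```python
from h import *
s=manip.read_state(); print(s["eef_pos"].round(1),s["wrist_force"].round(1))
t,sc=camera("top"),camera("scene"); cv2.imwrite("pics/ins.png",np.hstack([cv2.resize(x["image"][80:380,40:340],(400,400),interpolation=2) for x in(t,sc)])[:,:,::-1])
```

```text
[597.1 277.8  95.5] [ 0.6 -0.6 -5.7]
```

move_arm(dp=[[0,0,-1],[0,0,-1],[0,0,0]], rotation=[[0,0,0],[0,0,0],[0,0,0]], hand=[0,0,0])

```text
clock: 18.27
eef_pos: [597.2, 278.0, 93.7]
eef_rot: [3.139, -0.848, 1.223]
wrist_force: [0.1, 0.1, -6.3]
finger_gap: 45.5
finger_force: 55.0
```

View pics/ins.png

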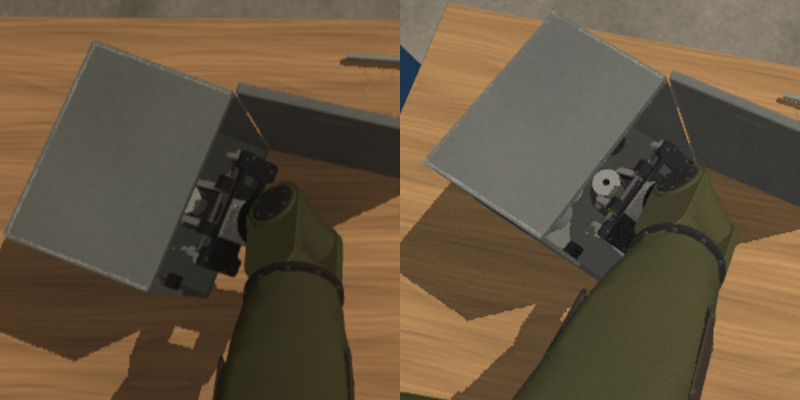

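The chuck is inside, mid-opening (jaw centre at scene (194,216)), and the gripper clears the roof and walls. I'll keep lowering in small steps until it touches.

move_arm(dp=[[0,0,-1],[0,0,-1],[0,0,0]], rotation=[[0,0,0],[0,0,0],[0,0,0]], hand=[0,0,0])

```text
clock: 18.65
eef_pos: [597.9, 278.2, 93.4]
eef_rot: [3.137, -0.85, 1.224]
wrist_force: [-1.4, -0.5, 6.6]
finger_gap: 45.8
finger_force: 55.0
```

Run:
```python
from h import *
w=ray(camera("scene"),(194.5,216.5),121); d=w[:2]-[603,297]; c,s=.3436,.9391
print(w,"cab",c*d[0]+s*d[1],-s*d[0]+c*d[1],manip.read_state()["wrist_force"])
```

```text
[591.9552597  267.13652454 121.        ] cab -31.83976257103392 0.11102545103337924 [-1.2711698  -0.73828469  7.08019838]
```

Contact is made: the wrist force flipped to +7 N. The chuck is at about cabinet (-32, 0). Release and back out along the tool axis.

move_arm(dp=[[0,0,0],[0,0,0],[0,0,0],[0,0,0],[0,0,0],[0,0,0],[-2.6,-7,6.6],[-5,-14,13],[-7.7,-21,20],[-7.7,-21,20]], rotation=[[0,0,0],[0,0,0],[0,0,0],[0,0,0],[0,0,0],[0,0,0],[0,0,0],[0,0,0],[0,0,0],[0,0,0]], hand=[0.8,0.8,0.8,0.8,0.8,0.8,0.8,0.8,0.8,0.8])

```text
clock: 19.95
eef_pos: [573.7, 213.5, 152.7]
eef_rot: [3.139, -0.848, 1.223]
wrist_force: [0.1, -0.5, 0.1]
finger_gap: 75.3
finger_force: 0.0
```

move_arm(dp=[[-10,-28,20],[-10,-28,15],[-10,-28,10],[-10,-28,5],[-10,-28,5],[-10,-28,5],[-10,-28,5],[0,0,0],[0,0,0]], rotation=[[0,0,0],[0,0,0],[0,0,0],[0,0,0],[0,0,0],[0,0,0],[0,0,0],[0,0,0],[0,0,0]], hand=[0.8,0.8,0.8,0.8,0.8,0.8,0.8,0.8,0.8])

```text
clock: 21.08
eef_pos: [503.9, 18.9, 216.5]
eef_rot: [3.139, -0.848, 1.222]
wrist_force: [-0.0, 0.3, 0.6]
finger_gap: 75.4
finger_force: 0.0
```

Run:
```python
from h import *
s=manip.read_state(); print(s["clock"],s["eef_pos"].round(1),s["wrist_force"].round(1))
t,sc=camera("top"),camera("scene"); cv2.imwrite("pics/fin.png",np.hstack([cv2.resize(x["image"][80:380,40:340],(400,400),interpolation=2) for x in(t,sc)])[:,:,::-1])
```

```text
21.075 [503.9  18.9 216.5] [-0.   0.3  0.6]
```

View pics/fin.png

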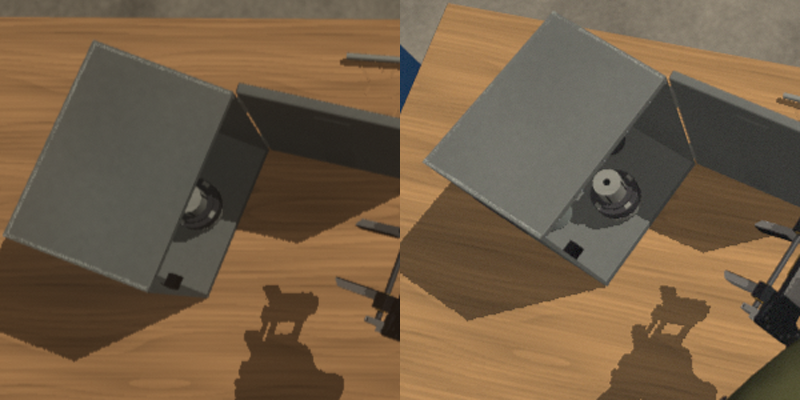

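The chuck stands upright inside the front edge (jaw top at scene (194,217)), the door is wide open, and the gripper is clear.

```bash
python3 -c "
from cell import manip; print(manip.sign_off())"
```

```text
the job is handed in; nothing more can be done
None
```

I pulled the door open by its handle to about 1.73 rad and set the chuck down upright on the cabinet floor at about (-32, 0) mm in the cabinet frame. The arm is clear, and I handed the job in at about 21 s; sign-off returned no verdict.

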